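# Gang-clamp a row of bench blocks

### The arm

A 6-joint arm with a two-finger parallel gripper is mounted at the origin on a cart in front of the work surface, level with it; the furniture and walls round the work are solid. World frame = base frame: x ahead of the robot, y to its left, z up, the work surface at z = 0. Lengths are in m, angles in rad, forces in N, time in s.
With the tool pointing down it reaches from about 0.35 to 0.875 m from the base axis. Payload 15.5 kg.
Tool frame: the origin (TCP) lies midway between the tips of the shut fingers; the grasp point (between the pads) lies 19 mm behind it (r.tcp_to_grasp is the distance from the TCP to the grasp point, in m); z points along the fingers, y is the line along which they close (so a half turn about z gives the same grasp; the last joint's range is limited). The gripper opens to 85 mm and grips with 20 to 120 N. Pads are 22 mm wide; open, the fingers measure 114 mm over their backs; the gripper's body (76 mm by 85 mm) begins 54 mm behind the grasp point. The pads swing forward as they close: fully open they stand 13 mm farther back than shut.
Start: joints at [1.071, 0.494, 1.345, -0, 1.302, -0.096], TCP at [0.246, 0.574, 0.231] pointing down, gripper open.
Joint ranges: [-2.91, 2.91], [-0.82, 2.16], [0.22, 2.67], [-1.22, 4.37], [0.12, 2.79], [-3.08, 3.08]. Speed limits (rad/s): [1.89, 1.89, 2.57, 3.01, 3.01, 3.01].

### API

Orientations are given as a rotation vector (axis times angle).
In Python, from bench import r, viewer gives the robot as it stands.
- The arm moves only by the tool jog_arm, never from a script. Its arguments are lists of equal length, an entry for each row: "xyz": the shift along the tool's x, y, z in m, a list of three; "delta_rot": the turn, a rotation vector about the tool's x, y, z in rad, a list of three; "claw": the opening, from 0 (shut) to 1 (fully open). A call has 1 to 20 rows; each row shifts and turns the commanded pose from where the row before left it, along the tool's axes as they then stand; what a row does not reach is not made up. A row lasts 1/8 s, in which the tool goes at most 62.5 mm and 10.7 degrees, less where a joint would pass 70% of its speed; a pose out of reach is approached as far as the arm can. A call is refused whole if a number of a shift passes 0.0625 or a number of a turn 0.188, either way. A call with a gripper value outside its range is refused whole. The fingers move at their own pace and stop on an object; "grip_force" is the grip in N (left out, the last holds). Time passes only in rows, so rows that do not move let the fingers close. It gives the time, the measured TCP pose, the force, the opening and the grip force at its end, in the units of the state.
- r.get_obs(): the state, without advancing time (a new reading comes with each control period).
- viewer.snapshot(name): name is "side" or "top" or "wrist"; returns a dict with "frame" (400x640x3 uint8, red, green, blue), "camera_matrix" (3x3 intrinsics, pixels), "xyz" and "rotation" of the camera in the world. Camera axes: x right, y up, looking along -z (the intrinsics and any distortion apply to the point x, -y, -z); pixel columns grow to the right and rows downward; lengths in m; the calibration is good to about 2 mm. The wrist camera is an equidistant fisheye: a pixel r from the principal point sees the ray r / f radians off the axis. A picture is of the moment at which its call begins. There is no depth.
- r.finish_job(): hands the job in; it is judged then, once.
Trained networks look in the newest picture that a camera, given by its name, has taken for a name from the list of things; names that differ only in an ending like _2 or _b are one class to them, and where a whole thing is asked for, a point or a joint stands for the part that bears it (a point fixed in the world has none). Each returns a list of dicts, best first, with "confidence" (0 to 1); they miss things now and then, are a little off and sometimes report something else, mostly with a low value. They report only what shows in the picture. A call takes as long as a camera call. They do not tell look-alikes from the thing itself.
- viewer.look_for(camera, label): "centre" ([x, y, z] in m, in world coordinates, good to about 4 mm: the middle of the surface that is visible of it).
- viewer.tip_of(camera, label): "centre" ([x, y, z] in m, in world coordinates, good to about 4 mm: a listed point, or the origin of a listed thing).
The state is a dict: "time": time; "qpos": joint angles; "dq": joint speeds; "joint_efforts": joint torques, N m; "tcp_pos": TCP position; "orientation": TCP orientation; "wrist_force": force on the tool from outside, world axes, zero at the start; "wrist_torque": the same for the moment, N m; "opening": finger opening in m; "gripper_force": force on a finger pad.
Only numpy, scipy, OpenCV 4.12 (cv2) and the standard library are available. Lean on these libraries where they do the work, as an engineer would, in place of code of your own. Each camera call takes 0.05 s, during which the arm holds its last target. There are 200 camera calls.

### The job

Clamp all the loose steel bench blocks for dressing in the blue gang clamp. First turn the black torque knob back anticlockwise, right to its end, to slacken the jaw, flip the red cam lever over to free the sliding stop and push the stop back out of the way; then lay the blocks side by side in one straight row on the clamp's bed, square to it and against the brass jaw pad. Push the stop up snug against the row, flip the lever back to lock it, and turn the knob clockwise past its click to its end, so that the row is held tight, leaving the pots, jars and tins round about alone.

Things in the scene. Friction and masses are not known exactly. Their poses are not given: they have to be found in the camera images.
- fixture: the gang clamp, fixed on the bench: dark base 100 x 360 mm (local y -0.165 to 0.195), 12 mm thick, with an aluminium bed 44 mm wide, top 34 mm up, ending at y -0.165. Origin on its underside, on the bed's middle line; local y runs along the row from the sliding stop (-y) to the blue jaw housing (+y: 80 mm wide, y 0.126 to 0.195, top 54 mm up); x points away from the robot at yaw 0
- clamp_pad: brass jaw pad, 56 mm wide, 20 mm high; origin at the middle of its face towards the row, at bed height: clamp local y 0.120 with the knob at 0, so that a row's block centres lie at y 0.088, 0.024, -0.040 (three at most; they overhang the bed 10 mm on both sides). The knob drives it up to 5 mm towards the stop through a 4 N/mm spring
- block_1: polished steel-grey square bench block, 64 x 64 mm, 18 mm high, about 0.4 kg; all blocks are alike. Origin at the centre of its underside, z up; x and y square to its sides. May be absent
- block_2: polished steel-grey square bench block, 64 x 64 mm, 18 mm high, about 0.4 kg; all blocks are alike. Origin at the centre of its underside, z up; x and y square to its sides. May be absent
- block_3: polished steel-grey square bench block, 64 x 64 mm, 18 mm high, about 0.4 kg; all blocks are alike. Origin at the centre of its underside, z up; x and y square to its sides. May be absent
- stop_slide (a joint): slide of the blue stop on the bed, m: 0 = pushed right back (its face at clamp local y -0.115), grows towards the jaw, to 0.19 (face y = value - 0.115). Slides with about 2.5 N when the lever is released; locked it holds against about 35 N. At the start it is locked part-way along, in the way of the row
- rail_stop: blue sliding stop with a steel face 60 mm wide, 2 to 22 mm above the bed. Origin at the middle of its face towards the row, at bed height; axes as the clamp's. The stop's body is 60 mm wide (x), reaches 44 mm behind the face (-y) and 24 mm above the bed; it can be pushed by fingers at the face or at the back
- cam_lever (a joint): cam lever on top of the stop, rad: 0 = locked, leaning 0.75 rad from vertical to -x of the clamp (to the robot); 1.5 = released, leaning as far to +x. It swings over the top in the clamp's x-z plane, takes about 0.2 N m and stays where it is left; it can be pushed over by closed fingers crossing the bed
- lever_tip (a point): centre of the red ball, 16 mm across, at the lever's end. The lever is 55 mm long from a pivot 60 mm above the clamp's underside, 24 mm behind the stop's face, over the bed's middle line
- torque_knob (a joint): black torque knob on the jaw housing, rad: 0 = slack, grows clockwise seen from above; resists with up to about 0.35 N m, clicks past its detent at about 0.65 and comes to rest against its end stop at 1.3. At the start it is tight, near 1.3; it stays where it is left
- knob_grip (a point): grip point of the knob, on its axis (clamp local y 0.160, 80 mm above the clamp's underside): an upright bar 52 mm long, 14 mm wide, 32 mm high (from 20 mm below this point to 12 mm above) on a disc of 54 mm. At joint value 0 the bar lies along the clamp's x axis
- flux_pot: white pot with a green lid, 53 mm across, 48 mm high, a bystander; origin under its middle
- pumice_jar: grey jar, 76 mm across, 112 mm high, a bystander; origin under its middle
- screw_tin: round brass-coloured tin, 68 mm across, 31 mm high, a bystander; origin under its middle
There are look-alikes about, which are no part of the job. Leave any green look-alike of the block_1 alone.

How it is judged:
By the outcome, as a careful person would: the job done as asked, in the order asked, and still so for the second after the job is handed in, with the robot touching nothing.
Of block_1, block_2, block_3 only 2 to 3 are there at a start; the rules pass over those that are not, and their reading is None.
At some moment in a run one of block_1, block_2, block_3 may be knocked a few centimetres aside while the robot is not near it.
Once in a run the grip may slacken for a moment while it holds something.
It also fails if it takes over 210 s, if anything falls off the work surface, if the arm or the gripper's body presses on something with over 40 N, if the wrist force passes 120 N, or if a joint passes its speed limit or range.

## Working session

There is one attempt and no reset: what is moved stays moved. The work goes in short steps, Python scripts to look and compute and a tool call to move; the robot and the scene stay as the last step left them, time stands still between calls to the robot, and variables do not carry over. Pictures are saved under pics/ and viewed, at most 14 in all, crops included, and the job is handed in when it is done.

Besides the shell and the picture viewer there is one more tool, called after "Emit:" as name(argument=value, ...) on one line, values as JSON. jog_arm: Moves the arm, as the interface text tells. Its arguments: {"type":"object","properties":{"xyz":{"type":"array"},"delta_rot":{"type":"array"},"claw":{"type":"array"},"grip_force":{"type":"number"}},"required":["xyz","delta_rot","claw"]}

```bash
mkdir -p pics; ls; cat > h.py <<'E'
from bench import r, viewer
import numpy as np, cv2
from scipy.spatial.transform import Rotation as R
def snap(cam,name=None):
    s=viewer.snapshot(cam)
    if name: cv2.imwrite(f'pics/{name}.png',s['frame'][:,:,::-1])
    return s
def ray(s,u,v):
    K=np.array(s['camera_matrix']);d=np.array([(u-K[0,2])/K[0,0],-(v-K[1,2])/K[1,1],-1.])
    return np.array(s['xyz']),np.array(s['rotation'])@d
def onz(s,u,v,z):
    o,d=ray(s,u,v);return o+d*(z-o[2])/d[2]
def proj(s,p):
    c=np.array(s['rotation']).T@(np.array(p)-np.array(s['xyz']));K=np.array(s['camera_matrix'])
    return K[0,2]+K[0,0]*c[0]/-c[2],K[1,2]-K[1,1]*c[1]/-c[2]
E
python3 - <<'E'
from h import *
np.set_printoptions(precision=3,suppress=True)
for c in('top','side'):
    s=snap(c,c+'0');print(c,s['xyz'],s['camera_matrix'],s['rotation'])
    for l in['fixture','clamp_pad','rail_stop','lever_tip','knob_grip','block_1','flux_pot','pumice_jar','screw_tin']:
        for d in viewer.tip_of(c,l):print(c,l,np.array(d['centre']),round(d['confidence'],2))
print(r.get_obs())
E
```

```text
pics
top [0.407 0.109 1.299] [[393.997   0.    314.242]
 [  0.    393.997 199.088]
 [  0.      0.      1.   ]] [ 0.076 -0.061 -1.569]
top fixture [ 0.574 -0.076  0.   ] 0.66
top clamp_pad [0.569 0.035 0.035] 0.44
top rail_stop [ 0.579 -0.081  0.035] 0.75
top rail_stop [ 0.529  0.47  -0.001] 0.55
top lever_tip [ 0.541 -0.106  0.104] 0.59
top knob_grip [0.57  0.082 0.08 ] 0.77
top block_1 [ 0.445 -0.096 -0.   ] 0.83
top block_1 [ 0.449  0.07  -0.002] 0.64
top block_1 [ 0.431 -0.241 -0.002] 0.55
top block_1 [0.587 0.2   0.005] 0.55
top flux_pot [ 0.624  0.43  -0.001] 0.84
top pumice_jar [ 0.532  0.471 -0.004] 0.77
side [ 0.745 -0.351  1.083] [[421.791   0.    319.222]
 [  0.    421.791 207.637]
 [  0.      0.      1.   ]] [0.485 0.12  0.471]
side fixture [ 0.575 -0.079 -0.001] 0.96
side clamp_pad [0.571 0.034 0.03 ] 0.51
side clamp_pad [ 0.541 -0.1    0.104] 0.51
side rail_stop [ 0.578 -0.085  0.034] 0.68
side lever_tip [ 0.543 -0.099  0.101] 0.64
side lever_tip [ 0.441 -0.103 -0.001] 0.51
side knob_grip [0.568 0.076 0.079] 0.71
side block_1 [ 0.429 -0.246 -0.003] 0.94
side block_1 [ 0.442 -0.101  0.002] 0.81
side block_1 [0.587 0.201 0.003] 0.68
side block_1 [ 0.451  0.074 -0.001] 0.61
side flux_pot [0.632 0.431 0.002] 0.75
side pumice_jar [ 0.53   0.474 -0.001] 0.68
side screw_tin [ 0.369  0.443 -0.002] 0.73
{'time': 1.0, 'qpos': array([ 1.071,  0.494,  1.345,  0.   ,  1.303, -0.096]), 'dq': array([-0.   ,  0.   ,  0.   , -0.   , -0.001,  0.001]), 'joint_efforts': array([  0.002, -88.207, -38.426,   0.   ,   0.001,  -0.   ]), 'tcp_pos': array([0.246, 0.575, 0.231]), 'orientation': array([-0.631, -3.077, -0.   ]), 'wrist_force': array([-0.183, -0.423,  1.17 ]), 'wrist_torque': array([-0.032, -0.014,  0.008]), 'gripper_force': 0.0, 'opening': 0.08566506223972781}
```

View pics/top0.png

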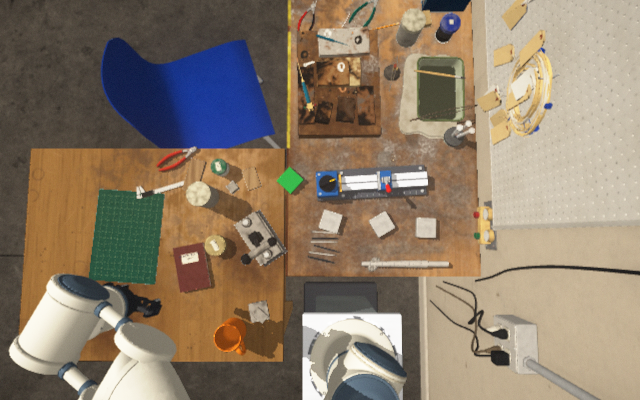

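View pics/side0.png

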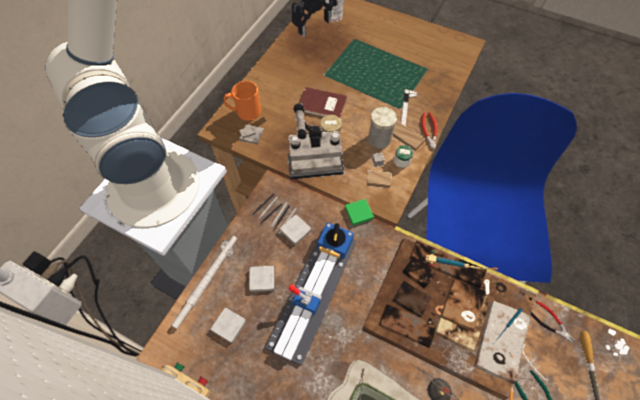

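```bash
python3 - <<'E'
import re
t=open('h.py').read()
t=t.replace("np.array(s['rotation'])@d","R.from_rotvec(s['rotation']).as_matrix()@d").replace("np.array(s['rotation']).T@","R.from_rotvec(s['rotation']).as_matrix().T@")
t+='''
def blocks(s,rois,ztop=.018):
    f=s['frame'];out=[]
    for u,v in rois:
        x0,y0=int(u-24),int(v-24);c=cv2.resize(f[y0:y0+48,x0:x0+48],None,fx=6,fy=6,interpolation=cv2.INTER_CUBIC)
        hsv=cv2.cvtColor(c,cv2.COLOR_RGB2HSV)
        m=((hsv[...,2]>150)&(hsv[...,1]<45)).astype(np.uint8)*255
        m=cv2.morphologyEx(m,cv2.MORPH_OPEN,np.ones((15,15)))
        cs,_=cv2.findContours(m,cv2.RETR_EXTERNAL,cv2.CHAIN_APPROX_NONE)
        if not cs: out.append(None);continue
        k=max(cs,key=cv2.contourArea)[:,0]
        w=np.array([onz(s,x0+(a+.5)/6-.5,y0+(b+.5)/6-.5,ztop)[:2] for a,b in k],np.float32)
        (cx,cy),(w1,h1),an=cv2.minAreaRect(w*1000)
        out.append((round(cx),round(cy),round(w1),round(h1),round((an+45)%90-45,1)))
    return out
'''
open('h.py','w').write(t)
from h import *
for c in('top','side'):
    s=snap(c)
    P=[(.445,-.098,.018),(.45,.072,.018),(.43,-.243,.018)]
    print(c,blocks(s,[proj(s,p) for p in P]))
    f=s['frame']
    u,v=map(int,proj(s,(.57,-.08,.03)))
    x0,y0=u-80,v-70
    cv2.imwrite(f'pics/{c}c.png',cv2.resize(f[y0:y0+120,x0:x0+160],None,fx=5,fy=5,interpolation=cv2.INTER_CUBIC)[:,:,::-1]);print(x0,y0)
E
```

```text
top [(439, -97, 65, 65, 30.7), (446, 70, 64, 67, -17.1), (428, -239, 63, 63, -1.9)]
296 113
side [(440, -97, 65, 65, 31.5), (445, 70, 64, 73, -17.5), (429, -240, 64, 66, -1.9)]
227 222
```

View pics/topc.png

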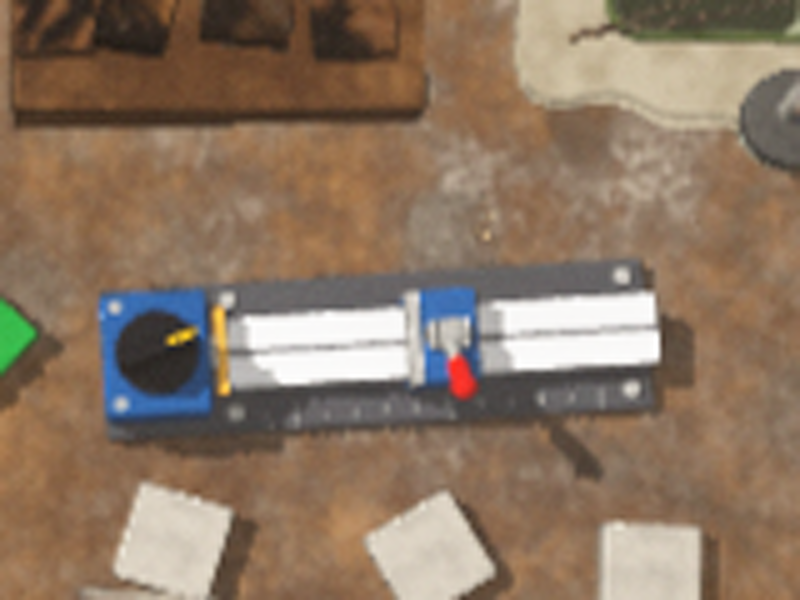

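View pics/sidec.png

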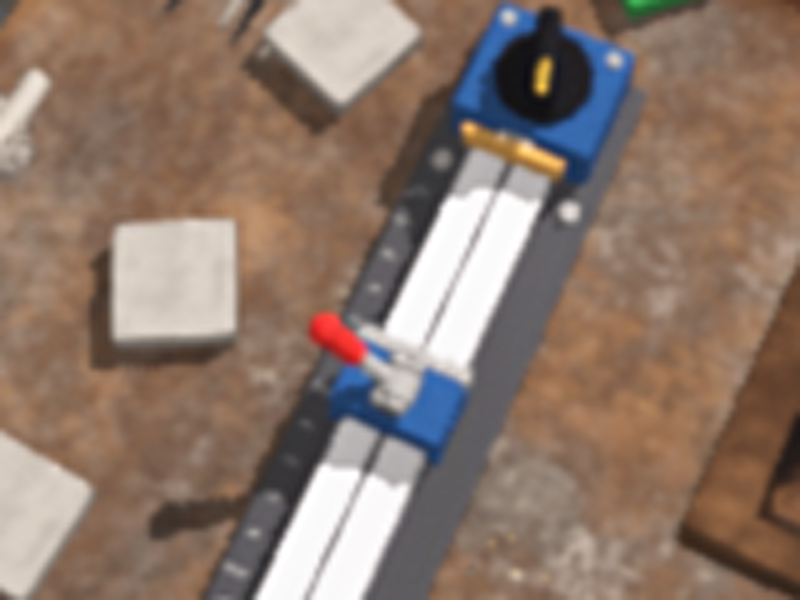

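```bash
python3 - <<'E'
from h import *
np.set_printoptions(precision=4,suppress=True)
s=snap('top')
q=lambda a,b,z:onz(s,296+(a+.5)/5-.5,113+(b+.5)/5-.5,z)[:2]
a,b=q(240,352,.034),q(660,327,.034);print('bedline',a,b,'yaw',np.degrees(np.arctan2(b[0]-a[0],a[1]-b[1])))
# base far corners z=.012 and housing z=.054
obs=[((655,410),.012,(-.05,-.165)),((110,438),.012,(-.05,.195)),((640,262),.012,(.05,-.165)),
((102,295),.054,(.04,.195)),((108,419),.054,(-.04,.195)),((210,412),.054,(-.04,.126)),((205,290),.054,(.04,.126)),((656,293),.034,(.022,-.165)),((661,361),.034,(-.022,-.165))]
W=np.array([q(*p,z) for p,z,l in obs]);L=np.array([l for *_,l in obs])
Lm=L-L.mean(0);Wm=W-W.mean(0)
th=np.arctan2((Lm[:,0]*Wm[:,1]-Lm[:,1]*Wm[:,0]).sum(),(Lm*Wm).sum());c,sn=np.cos(th),np.sin(th)
M=np.array([[c,-sn],[sn,c]]);o=W.mean(0)-M@L.mean(0)
print('yaw',np.degrees(th),o);print((W-(L@M.T+o))*1000)
s2=snap('side')
q2=lambda a,b,z:onz(s2,227+(a+.5)/5-.5,222+(b+.5)/5-.5,z)[:2]
for p,z in [((507,5),.054),((634,65),.054),((580,180),.054),((455,110),.054)]:print((M.T@(q2(*p,z)-o))*1000)
f=q(405,292,.056),q(412,385,.056);print('stop face top edge approx', [M.T@(x-o) for x in f])
print('lever ball',[M.T@(x-o) for x in (q(463,384,.1),q2(325,325,.1))])
print('knob',[M.T@(x-o) for x in (q(157,353,.07),)])
E
```

```text
bedline [0.5701 0.0264] [ 0.5864 -0.2449] yaw 3.431547220116999
yaw 3.2647288873173914 [ 0.5757 -0.0792]
[[-0.5519  0.33  ]
 [ 1.407  -2.2273]
 [-2.3565  2.1798]
 [-0.3874 -2.2499]
 [-0.0341 -1.5686]
 [ 0.5193  2.5761]
 [-1.1138  0.8995]
 [ 1.447  -0.139 ]
 [ 1.0704  0.1994]]
[-35.1133 192.5184]
[ 41.3242 187.6509]
[ 40.4314 115.0841]
[-35.2833 124.4111]
stop face top edge approx [array([0.0301, 0.0001]), array([-0.0296, -0.0002])]
lever ball [array([-0.0353, -0.0243]), array([-0.0375, -0.0217])]
knob [array([-0.0018,  0.1604])]
```

```bash
cat >> h.py <<'E'
O=np.array([.5757,-.079]);YAW=np.radians(3.3)
def loc(x,y):
    c,s=np.cos(YAW),np.sin(YAW);return O+[c*x-s*y,s*x+c*y]
def inloc(p):
    c,s=np.cos(YAW),np.sin(YAW);return np.array([[c,s],[-s,c]])@(np.array(p)[:2]-O)
def plan(x,y,z,th):
    """turn (tool rotvec, deg not) first, then the shift in the turned tool frame"""
    o=r.get_obs();Rc=R.from_rotvec(o['orientation']);t=np.radians(th)
    Y=np.array([np.cos(t),np.sin(t),0]);Z=np.array([0,0,-1.]);T=R.from_matrix(np.c_[np.cross(Y,Z),Y,Z])
    print('turn',(Rc.inv()*T).as_rotvec().round(4),'shift',T.inv().apply(np.array([x,y,z])-o['tcp_pos']).round(4),'theta',th)
E
python3 - <<'E'
from h import *
k=loc(0,.16);print(k);plan(*k,.25,18.8);s=snap('top')
print([tuple(onz(s,*p,.0)[:2].round(3)) for p in((312,232),(337,262),(320,240),(340,235),(265,238))])
E
```

```text
[0.56648976 0.08073469]
turn [-0.      0.      0.8379] shift [-0.5706  0.1442 -0.0187] theta 18.8
[(np.float64(0.412), np.float64(0.129)), (np.float64(0.315), np.float64(0.047)), (np.float64(0.386), np.float64(0.103)), (np.float64(0.403), np.float64(0.037)), (np.float64(0.392), np.float64(0.283))]
```

Emit:
jog_arm(xyz=[[0,0,-0.01],[0,0,-0.01],[0,0,-0.01],[0,0,-0.01],[0,0,-0.01],[-0.0475,0.012,0],[-0.0475,0.012,0],[-0.0475,0.012,0],[-0.0475,0.012,0],[-0.0475,0.012,0],[-0.0475,0.012,0],[-0.0475,0.012,0],[-0.0475,0.012,0],[-0.0475,0.012,0],[-0.0475,0.012,0],[-0.0475,0.012,0],[-0.0475,0.012,0],[0,0,0.05],[0,0,0.05],[0,0,0]], delta_rot=[[0,0,0.1676],[0,0,0.1676],[0,0,0.1676],[0,0,0.1676],[0,0,0.1676],[0,0,0],[0,0,0],[0,0,0],[0,0,0],[0,0,0],[0,0,0],[0,0,0],[0,0,0],[0,0,0],[0,0,0],[0,0,0],[0,0,0],[0,0,0],[0,0,0],[0,0,0]], claw=[0.5,0.5,0.5,0.5,0.5,0.5,0.5,0.5,0.5,0.5,0.5,0.5,0.5,0.5,0.5,0.5,0.5,0.5,0.5,0.5], grip_force=80)

```text
time: 3.75
tcp_pos: [0.5641, 0.0811, 0.1787]
orientation: [-1.826, -2.55, 0.006]
wrist_force: [-0.9, 0.3, 1.4]
opening: 0.0427
gripper_force: 0.0
```

```bash
python3 - <<'E'
from h import *
k=loc(0,.16);plan(*k,.066,18.8);snap('wrist','w1')
for d in viewer.tip_of('wrist','knob_grip'):print(d)
E
```

```text
turn [-0.0061 -0.0018 -0.0004] shift [-0.0011  0.0022  0.1127] theta 18.8
{'centre': [0.5702, 0.0792, 0.083], 'confidence': 0.88}
```

View pics/w1.png

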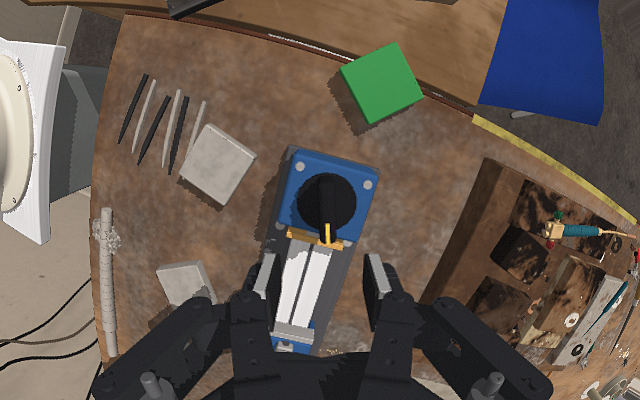

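Emit:
jog_arm(xyz=[[-0.001,0.002,0.03],[0,0,0.03],[0,0,0.03],[0,0,0.0225],[0,0,0],[0,0,0],[0,0,0],[0,0,0],[0,0,0],[0,0,0]], delta_rot=[[-0.006,-0.002,0],[0,0,0],[0,0,0],[0,0,0],[0,0,0],[0,0,0],[0,0,0],[0,0,0],[0,0,0],[0,0,0]], claw=[0.5,0.5,0.5,0.5,0.5,0.1,0.1,0.1,0.1,0.1])

```text
time: 5.1
tcp_pos: [0.5682, 0.0806, 0.0708]
orientation: [1.825, 2.55, 0.005]
wrist_force: [-11.4, -4.2, 20.0]
opening: 0.0121
gripper_force: 78.9
```

Emit:
jog_arm(xyz=[[0,0,-0.004],[0,0,0],[0,0,0]], delta_rot=[[0,0,0],[0,0,0],[0,0,0]], claw=[0.1,0.1,0.1])

```text
time: 5.48
tcp_pos: [0.5676, 0.0805, 0.0715]
orientation: [1.827, 2.552, 0.002]
wrist_force: [4.4, -4.2, -41.7]
opening: 0.0121
gripper_force: 85.3
```

Emit:
jog_arm(xyz=[[0,0,0.0026],[0,0,0],[0,0,0],[0,0,0],[0,0,0],[0,0,0],[0,0,0],[0,0,0]], delta_rot=[[0,0,0],[0,0,0],[0,0,-0.13],[0,0,-0.13],[0,0,-0.13],[0,0,-0.13],[0,0,0],[0,0,0]], claw=[0.1,0.1,0.1,0.1,0.1,0.1,0.1,0.1])

```text
time: 6.48
tcp_pos: [0.5679, 0.0806, 0.0712]
orientation: [1.109, 2.934, 0.002]
wrist_force: [-7.0, -5.1, 0.8]
opening: 0.012
gripper_force: 91.6
```

```bash
python3 - <<'E'
from h import *
o=r.get_obs();Y=R.from_rotvec(o['orientation']).apply([0,1,0]);print(np.degrees(np.arctan2(Y[1],Y[0])),o['wrist_torque'],o['wrist_force'],o['tcp_pos'])
E
```

```text
48.60874656404198 [-0.97582738  1.43424509  0.14662032] [-6.96556487 -5.13141796  0.76005489] [0.56788729 0.08057023 0.07117074]
```

Emit:
jog_arm(xyz=[[0,0,0],[0,0,0],[0,0,0],[0,0,0],[0,0,0],[0,0,0],[0,0,0],[0,0,0],[0,0,0]], delta_rot=[[0,0,-0.13],[0,0,-0.13],[0,0,-0.13],[0,0,-0.13],[0,0,-0.13],[0,0,-0.13],[0,0,-0.05],[0,0,0],[0,0,0]], claw=[0.1,0.1,0.1,0.1,0.1,0.1,0.1,0.1,0.1])

```text
time: 7.6
tcp_pos: [0.568, 0.0806, 0.0711]
orientation: [-0.167, 3.132, -0.001]
wrist_force: [-5.7, -4.6, 0.5]
opening: 0.0121
gripper_force: 92.4
```

```bash
cat >> h.py <<'E'
def st():
    o=r.get_obs();Y=R.from_rotvec(o['orientation']).apply([0,1,0]);p=o['tcp_pos']
    print('th',np.degrees(np.arctan2(Y[1],Y[0])).round(1),'tq',o['wrist_torque'].round(2),'F',o['wrist_force'].round(1),'tcp',p.round(4),'loc',inloc(p).round(4))
E
python3 - <<'E'
from h import *
st()
E
```

```text
th 96.1 tq [-0.94  1.2  -1.11] F [-5.7 -4.6  0.5] tcp [0.568  0.0806 0.0711] loc [0.0015 0.1598]
```

Emit:
jog_arm(xyz=[[0,0,0],[0,0,0],[0,0,0],[0,0,-0.02],[0,0,-0.04],[0,0,-0.04],[0,0,0]], delta_rot=[[0,0,0.04],[0,0,0],[0,0,0],[0,0,0],[0,0,0],[0,0,0],[0,0,0]], claw=[0.1,0.45,0.45,0.45,0.45,0.45,0.2])

```text
time: 8.48
tcp_pos: [0.5702, 0.0812, 0.1736]
orientation: [-0.106, 3.127, -0.0]
wrist_force: [-0.1, 0.5, -0.1]
opening: 0.0218
gripper_force: 0.0
```

```bash
sed -i 's/O=np.array(\[.5757,-.079\])/O=np.array([.5768,-.079])/' h.py; python3 - <<'E'
from h import *
st()
s=snap('top','t2');
for c in('top','side'):
    if c=='side':snap(c)
    for l in('rail_stop','lever_tip'):
        for d in viewer.tip_of(c,l)[:2]:print(c,l,inloc(d['centre']),d['centre'][2],d['confidence'])
plan(*loc(-.085,-.024),.17,93.3)
E
```

```text
th 93.9 tq [-0.05 -0.06  0.01] F [-0.1  0.5 -0.1] tcp [0.5702 0.0812 0.1736] loc [0.0026 0.1603]
top rail_stop [0.00642393 0.0002306 ] 0.0294 0.57
top lever_tip [-0.03670359 -0.02332587] 0.1009 0.43
side rail_stop [ 0.00021711 -0.00492066] 0.0302 0.62
side lever_tip [-0.03615261 -0.02245615] 0.1021 0.42
turn [-0.0003  0.0047  0.0097] shift [ 0.0851 -0.1842 -0.0008] theta 93.3
```

Emit:
jog_arm(xyz=[[0.0213,-0.046,0],[0.0213,-0.046,0],[0.0213,-0.046,0],[0.0212,-0.046,0],[0,0,0.04],[0,0,0.045],[0,0,0],[-0.015,0,0],[-0.015,0,0],[-0.015,0,0],[-0.015,0,0],[-0.015,0,0],[-0.01,0,0],[0,0,0],[0,0,0]], delta_rot=[[0,0.004,0.01],[0,0,0],[0,0,0],[0,0,0],[0,0,0],[0,0,0],[0,0,0],[0,0,0],[0,0,0],[0,0,0],[0,0,0],[0,0,0],[0,0,0],[0,0,0],[0,0,0]], claw=[0,0,0,0,0,0,0,0,0,0,0,0,0,0,0])

```text
time: 10.65
tcp_pos: [0.5795, -0.103, 0.0853]
orientation: [-0.09, 3.137, -0.001]
wrist_force: [0.1, 0.1, 0.4]
opening: 0.0
gripper_force: 0.0
```

```bash
python3 - <<'E'
from h import *
st()
E
```

```text
th 93.3 tq [ 0.02  0.02 -0.  ] F [0.1 0.1 0.4] tcp [ 0.5795 -0.103   0.0853] loc [ 0.0014 -0.0241]
```

Now push on in small steps until force shows.

Emit:
jog_arm(xyz=[[-0.004,0,0],[-0.003,0,0],[0,0,0]], delta_rot=[[0,0,0],[0,0,0],[0,0,0]], claw=[0,0,0])

```text
time: 11.02
tcp_pos: [0.5863, -0.1025, 0.0851]
orientation: [-0.09, 3.138, -0.0]
wrist_force: [-2.8, 0.7, -0.8]
opening: 0.0001
gripper_force: 1.1
```

```bash
python3 - <<'E'
from h import *
st()
for c in('top','side'):
    snap(c,'l_'+c)
    for d in viewer.tip_of(c,'lever_tip')[:2]:print(c,inloc(d['centre']),d['centre'][2],d['confidence'])
E
```

```text
th 93.3 tq [ 0.11  0.48 -0.06] F [-2.8  0.7 -0.8] tcp [ 0.5863 -0.1025  0.0851] loc [ 0.0081 -0.024 ]
side [-0.01304642  0.55547208] -0.0008 0.45
side [ 0.03556665 -0.02418747] 0.1016 0.44
```

Emit:
jog_arm(xyz=[[-0.003,0,0],[-0.001,0,0],[0,0,0]], delta_rot=[[0,0,0],[0,0,0],[0,0,0]], claw=[0,0,0])

```text
time: 11.6
tcp_pos: [0.5891, -0.1023, 0.0849]
orientation: [0.09, -3.14, -0.0]
wrist_force: [-11.2, -0.5, 5.3]
opening: 0.0003
gripper_force: 5.3
```

Emit:
jog_arm(xyz=[[0.01,0,-0.02],[0,0,-0.045],[0.0,0.03,0],[0.002,0.029,0],[0,0,0.045],[0,0,0.053],[0,0,0],[0,-0.012,0],[0,-0.012,0],[0,-0.012,0],[0,-0.012,0],[0,-0.012,0],[0,-0.012,0],[0,-0.012,0],[0,-0.012,0],[0,-0.012,0],[0,-0.012,0],[0,0,0]], delta_rot=[[0,0,0],[0,0,0],[0,0,0],[0,0,0],[0,0,0],[0,0,0],[0,0,0],[0,0,0],[0,0,0],[0,0,0],[0,0,0],[0,0,0],[0,0,0],[0,0,0],[0,0,0],[0,0,0],[0,0,0],[0,0,0]], claw=[0,0,0,0,0,0,0,0,0,0,0,0,0,0,0,0,0,0])

```text
time: 13.85
tcp_pos: [0.5819, -0.165, 0.0521]
orientation: [-0.088, 3.138, -0.001]
wrist_force: [0.5, -0.5, -0.3]
opening: -0.0002
gripper_force: 0.0
```

```bash
python3 - <<'E'
from h import *
st()
E
```

```text
th 93.2 tq [ 0.01  0.02 -0.  ] F [ 0.5 -0.5 -0.3] tcp [ 0.5819 -0.165   0.0521] loc [ 0.0001 -0.0862]
```

Emit:
jog_arm(xyz=[[0,-0.008,0],[0,-0.006,0],[0,-0.003,0],[0,0,0]], delta_rot=[[0,0,0],[0,0,0],[0,0,0],[0,0,0]], claw=[0,0,0,0])

```text
time: 14.35
tcp_pos: [0.5829, -0.1812, 0.0522]
orientation: [-0.09, 3.138, -0.001]
wrist_force: [0.3, -0.6, 0.1]
opening: 0.0003
gripper_force: 0.0
```

```bash
python3 - <<'E'
from h import *
st()
s=snap('side','s3');
for l in('lever_tip','rail_stop'):
  for d in viewer.tip_of('side',l)[:2]:print(l,inloc(d['centre']),d['centre'][2],d['confidence'])
E
```

```text
th 93.3 tq [-0.05  0.02  0.03] F [ 0.3 -0.6  0.1] tcp [ 0.5829 -0.1812  0.0522] loc [ 0.0002 -0.1024]
lever_tip [ 0.03552021 -0.13096184] 0.1043 0.51
rail_stop [ 0.00311586 -0.11446917] 0.0314 0.77
```

Emit:
jog_arm(xyz=[[0,-0.003,0],[0,-0.002,0],[0,0,0]], delta_rot=[[0,0,0],[0,0,0],[0,0,0]], claw=[0,0,0])

```text
time: 14.88
tcp_pos: [0.5832, -0.1861, 0.0522]
orientation: [-0.09, 3.138, -0.001]
wrist_force: [-0.4, 0.8, 0.4]
opening: -0.0002
gripper_force: 0.1
```

Emit:
jog_arm(xyz=[[0,0.005,0],[0,0,-0.05],[0,0,-0.06],[0.03,0.05,0],[0.03,0.05,0],[0.03,0.05,0],[0.03,0.05,0],[0,0.04,0]], delta_rot=[[0,0,0],[0,0,0],[0,0,0],[0,0,0.07],[0,0,0.07],[0,0,0.07],[0,0,0.07],[0,0,0.07]], claw=[0,0,1,1,1,1,1,1])

```text
time: 15.88
tcp_pos: [0.479, 0.065, 0.1621]
orientation: [0.461, 3.107, -0.0]
wrist_force: [0.1, -0.7, 0.6]
opening: 0.0854
gripper_force: 0.0
```

```bash
cat >> h.py <<'E'
def look(*P):
    for c in('top','side'):
        s=snap(c);print(c,blocks(s,[proj(s,(*p,.018)) for p in P]))
E
python3 - <<'E'
from h import *
st()
look((.445,.07),(.44,-.097),(.428,-.239))
plan(.4455,.07,.06,72.7)
E
```

```text
th 73.1 tq [-0.   -0.05  0.01] F [ 0.1 -0.7  0.6] tcp [0.479  0.065  0.1621] loc [-0.0894  0.1494]
top [(490, 55, 76, 123, 0.0), (443, -102, 65, 51, 30.4), (428, -238, 63, 63, -1.5)]
side [(447, 70, 64, 67, -17.9), (440, -97, 65, 65, 30.5), (428, -240, 64, 66, -1.9)]
turn [0.0012 0.0031 0.0102] shift [ 0.0355 -0.007   0.1022] theta 72.7
```

Emit:
jog_arm(xyz=[[0.0355,-0.006,0.04],[0,0,0.05],[0,0,0.04],[0,0,0.012],[0,0,0]], delta_rot=[[0.001,0.003,0.01],[0,0,0],[0,0,0],[0,0,0],[0,0,0]], claw=[1,1,1,1,1], grip_force=60)

```text
time: 16.6
tcp_pos: [0.4456, 0.0673, 0.0199]
orientation: [-0.473, -3.104, 0.001]
wrist_force: [-0.2, -0.1, 0.3]
opening: 0.0855
gripper_force: 0.0
```

```bash
python3 - <<'E'
from h import *
st();plan(.446,.070,-.002,72.5)
E
```

```text
th 72.7 tq [0.01 0.01 0.02] F [-0.2 -0.1  0.3] tcp [0.4456 0.0673 0.0199] loc [-0.1225  0.1536]
turn [-0.0009 -0.0016  0.0027] shift [0.0005 0.0027 0.0219] theta 72.5
```

Emit:
jog_arm(xyz=[[0,0.0027,0.01],[0,0,0.012],[0,0,0],[0,0,0],[0,0,0],[0,0,0],[0,0,0],[0,0,0]], delta_rot=[[0,0,0],[0,0,0],[0,0,0],[0,0,0],[0,0,0],[0,0,0],[0,0,0],[0,0,0]], claw=[1,1,1,0.6,0.6,0.6,0.6,0.6])

```text
time: 17.6
tcp_pos: [0.4466, 0.07, -0.0016]
orientation: [-0.474, -3.105, 0.001]
wrist_force: [-1.4, -0.5, 9.1]
opening: 0.0626
gripper_force: 63.9
```

```bash
python3 - <<'E'
from h import *
st()
E
```

```text
th 72.7 tq [-0.19  0.3  -0.01] F [-1.4 -0.5  9.1] tcp [ 0.4466  0.07   -0.0016] loc [-0.1214  0.1563]
```

Emit:
jog_arm(xyz=[[0,0,-0.01],[0,0,-0.04],[0,0,-0.04],[0,0,0],[0,0,0],[0,0,0],[0,0,0],[0,0,0],[0,0,0],[0,0,0],[0,0,0],[-0.04,0,0],[-0.032,0,0],[0,0,0]], delta_rot=[[0,0,0],[0,0,0],[0,0,0],[0,0,0.1515],[0,0,0.1515],[0,0,0.1515],[0,0,0.1515],[0,0,0.1515],[0,0,0.1515],[0,0,0.1515],[0,0,0.1515],[0,0,0],[0,0,0],[0,0,0]], claw=[0.6,0.6,0.6,0.6,0.6,0.6,0.6,0.6,0.6,0.6,0.6,0.6,0.6,0.6])

```text
time: 19.35
tcp_pos: [0.4508, -0.0034, 0.0884]
orientation: [2.161, 2.28, -0.001]
wrist_force: [-0.6, 1.0, -2.9]
opening: 0.0627
gripper_force: 68.3
```

```bash
python3 - <<'E'
from h import *
st();print(r.get_obs()['opening']);plan(*loc(0,.083),.09,3.3)
E
```

```text
th 3.1 tq [0.01 0.02 0.02] F [-0.6  1.  -2.9] tcp [ 0.4508 -0.0034  0.0884] loc [-0.1215  0.0828]
0.06269814533129804
turn [-0.0003  0.0005 -0.0039] shift [ 0.0002  0.1215 -0.0016] theta 3.3
```

Emit:
jog_arm(xyz=[[0,0.0405,0],[0,0.0405,0],[0,0.0405,0],[0,0,0],[0,0,0.03],[0,0,0.022],[0,0,0],[0,0,0]], delta_rot=[[0,0,-0.004],[0,0,0],[0,0,0],[0,0,0],[0,0,0],[0,0,0],[0,0,0],[0,0,0]], claw=[0.6,0.6,0.6,0.6,0.6,0.6,0.6,0.6])

```text
time: 20.35
tcp_pos: [0.5718, 0.0056, 0.0366]
orientation: [-2.153, -2.287, 0.001]
wrist_force: [0.3, 0.7, -3.6]
opening: 0.0623
gripper_force: 68.3
```

```bash
python3 - <<'E'
from h import *
st();print(r.get_obs()['opening'])
E
```

```text
th 3.4 tq [ 0.03  0.01 -0.04] F [ 0.3  0.7 -3.6] tcp [0.5718 0.0056 0.0366] loc [-0.0001  0.0847]
0.062340725967168484
```

Emit:
jog_arm(xyz=[[0,0,0.002],[0,0,0.0015],[0,0,0],[0.002,0,0],[0.002,0,0],[0,0,0],[0,0,0]], delta_rot=[[0,0,0],[0,0,0],[0,0,0],[0,0,0],[0,0,0],[0,0,0],[0,0,0]], claw=[0.6,0.6,0.6,0.6,0.6,0.6,0.6])

```text
time: 21.22
tcp_pos: [0.5718, 0.0094, 0.0324]
orientation: [-2.154, -2.287, 0.001]
wrist_force: [0.2, 0.6, 4.9]
opening: 0.0625
gripper_force: 69.3
```

```bash
python3 - <<'E'
from h import *
st();print(r.get_obs()['opening'])
E
```

```text
th 3.4 tq [-0.03 -0.03  0.07] F [0.2 0.6 4.9] tcp [0.5718 0.0094 0.0324] loc [0.0001 0.0886]
0.06251623601064059
```

Emit:
jog_arm(xyz=[[0.001,0,-0.0003],[0.001,0,0],[0,0,0]], delta_rot=[[0,0,0],[0,0,0],[0,0,0]], claw=[0.6,0.6,0.6])

```text
time: 21.6
tcp_pos: [0.5714, 0.0113, 0.0325]
orientation: [-2.153, -2.287, 0.001]
wrist_force: [0.3, -2.3, 0.4]
opening: 0.0623
gripper_force: 68.9
```

Emit:
jog_arm(xyz=[[0.001,0,0],[0,0,0],[0,0,0]], delta_rot=[[0,0,0],[0,0,0],[0,0,0]], claw=[0.6,0.6,0.6])

```text
time: 21.98
tcp_pos: [0.5714, 0.0122, 0.0325]
orientation: [-2.153, -2.287, 0.002]
wrist_force: [-0.0, -5.3, -0.5]
opening: 0.0627
gripper_force: 68.8
```

Emit:
jog_arm(xyz=[[-0.001,0,0],[0,0,0],[0,0,0],[0,0,0],[0,0,0],[0,0,-0.03],[0,0,-0.045],[0,0,-0.045],[0,-0.02,0],[-0.03,-0.045,0],[-0.04,-0.045,0]], delta_rot=[[0,0,0],[0,0,0],[0,0,0],[0,0,0],[0,0,0],[0,0,0],[0,0,0],[0,0,0],[0,0,0],[0,0,0],[0,0,0]], claw=[0.6,1,1,1,1,1,1,1,1,1,1])

```text
time: 23.35
tcp_pos: [0.4649, -0.0653, 0.1528]
orientation: [2.152, 2.289, -0.001]
wrist_force: [0.4, -1.7, -0.5]
opening: 0.0853
gripper_force: 0.0
```

```bash
python3 - <<'E'
from h import *
st()
look((.44,-.097),(.428,-.239))
for c in('top','side'):
  s=snap(c);p=loc(0,.088);print(blocks(s,[proj(s,(*p,.052))],.052),p)
plan(.440,-.0965,.02,30.7)
E
```

```text
th 3.5 tq [-0.02 -0.02 -0.04] F [ 0.4 -1.7 -0.5] tcp [ 0.4649 -0.0653  0.1528] loc [-0.1109  0.0201]
top [(472, -131, 82, 100, -1.1), (461, -232, 95, 147, 0.0)]
side [(440, -97, 65, 64, 31.1), (413, -230, 45, 34, -3.1)]
[(571, -12, 104, 66, -0.3)] [0.57173437 0.00885408]
[(571, 9, 65, 62, 3.9)] [0.57173437 0.00885408]
turn [-5.000e-04  2.000e-04 -4.778e-01] shift [-0.0133 -0.0378  0.1329] theta 30.7
```

Emit:
jog_arm(xyz=[[0,0,0],[0,0,0],[0,0,0],[0,0,0],[-0.0133,-0.0378,0.03],[0,0,0.05],[0,0,0.05],[0,0,0.002],[0,0,0]], delta_rot=[[0,0,-0.12],[0,0,-0.12],[0,0,-0.12],[0,0,-0.12],[0,0,0],[0,0,0],[0,0,0],[0,0,0],[0,0,0]], claw=[1,1,1,1,1,1,1,1,1])

```text
time: 24.68
tcp_pos: [0.4412, -0.0958, 0.0216]
orientation: [-1.547, -2.734, 0.001]
wrist_force: [0.6, 0.6, 1.1]
opening: 0.0855
gripper_force: 0.0
```

```bash
python3 - <<'E'
from h import *
st();plan(.440,-.0968,-.0012,30.9)
look((.44,-.097),(.428,-.239))
snap('side','s5')
E
```

```text
th 31.0 tq [ 0.02 -0.05 -0.04] F [0.6 0.6 1.1] tcp [ 0.4412 -0.0958  0.0216] loc [-0.1364 -0.0089]
turn [-0.0005  0.0002  0.0014] shift [-0.0003 -0.0015  0.0228] theta 30.9
top [(443, -94, 155, 157, 0.0), (401, -235, 154, 98, -1.0)]
side [(443, -102, 66, 45, 35.8), (434, -240, 64, 54, -2.1)]
```

View pics/s5.png

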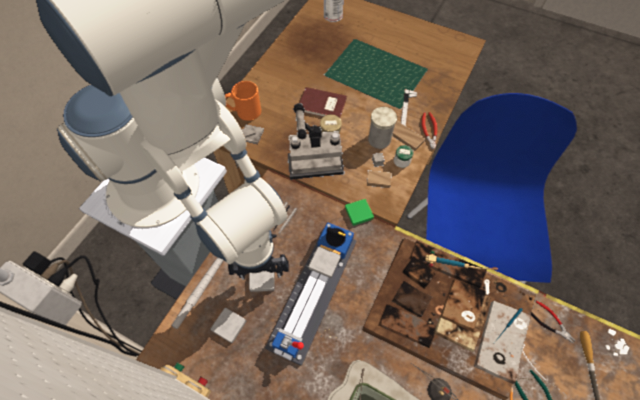

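Emit:
jog_arm(xyz=[[0,-0.0015,0.01],[0,0,0.0125],[0,0,0],[0,0,0],[0,0,0],[0,0,0],[0,0,0],[0,0,0]], delta_rot=[[0,0,0],[0,0,0],[0,0,0],[0,0,0],[0,0,0],[0,0,0],[0,0,0],[0,0,0]], claw=[1,1,1,0.6,0.6,0.6,0.6,0.6])

```text
time: 25.82
tcp_pos: [0.4391, -0.0968, -0.0014]
orientation: [-1.549, -2.733, 0.001]
wrist_force: [-0.5, 0.3, 5.7]
opening: 0.0627
gripper_force: 64.7
```

```bash
python3 - <<'E'
from h import *
st();print(r.get_obs()['opening'])
E
```

```text
th 30.9 tq [-0.1   0.36 -0.09] F [-0.5  0.3  5.7] tcp [ 0.4391 -0.0968 -0.0014] loc [-0.1385 -0.0099]
0.06268134641328452
```

Emit:
jog_arm(xyz=[[0,0,-0.01],[0,0,-0.04],[0,0,-0.04],[0,0,0],[0,0,0],[0,0,0],[0,0,0],[0.007,0.035,0],[0.007,0.035,0],[0.007,0.035,0],[0.007,0.0335,0],[0,0,0],[0,0,0]], delta_rot=[[0,0,0],[0,0,0],[0,0,0],[0,0,0.12],[0,0,0.12],[0,0,0.12],[0,0,0.122],[0,0,0],[0,0,0],[0,0,0],[0,0,0],[0,0,0],[0,0,0]], claw=[0.6,0.6,0.6,0.6,0.6,0.6,0.6,0.6,0.6,0.6,0.6,0.6,0.6])

```text
time: 27.45
tcp_pos: [0.5748, -0.0607, 0.0882]
orientation: [-2.155, -2.284, 0.002]
wrist_force: [-0.3, 1.1, -4.1]
opening: 0.0626
gripper_force: 69.3
```

```bash
python3 - <<'E'
from h import *
st();print(r.get_obs()['opening']);plan(*loc(0.0,.0195),.036,3.4)
look((.428,-.239))
E
```

```text
th 3.3 tq [0.   0.05 0.03] F [-0.3  1.1 -4.1] tcp [ 0.5748 -0.0607  0.0882] loc [-0.0009  0.0184]
0.0625668795533806
turn [-0.0019  0.     -0.0011] shift [0.0011 0.0009 0.0522] theta 3.4
top [(379, -234, 52, 154, 0.1)]
side [(423, -240, 63, 54, -2.6)]
```

Emit:
jog_arm(xyz=[[0.001,0.001,0.03],[0,0,0.022],[0,0,0],[0,0,0.002],[0,0,0.0012],[0,0,0],[0.002,0,0],[0.002,0,0],[0,0,0],[0,0,0]], delta_rot=[[-0.002,0,0],[0,0,0],[0,0,0],[0,0,0],[0,0,0],[0,0,0],[0,0,0],[0,0,0],[0,0,0],[0,0,0]], claw=[0.6,0.6,0.6,0.6,0.6,0.6,0.6,0.6,0.6,0.6])

```text
time: 28.8
tcp_pos: [0.5764, -0.0557, 0.0328]
orientation: [2.155, 2.284, 0.001]
wrist_force: [-0.4, 0.1, -4.5]
opening: 0.0625
gripper_force: 69.2
```

```bash
python3 - <<'E'
from h import *
st();print(r.get_obs()['opening'])
E
```

```text
th 3.3 tq [-0.   -0.03 -0.01] F [-0.4  0.1 -4.5] tcp [ 0.5764 -0.0557  0.0328] loc [0.001  0.0233]
0.06252160548399384
```

Emit:
jog_arm(xyz=[[0,-0.001,0.0005],[0.0015,0,0],[0.0015,0,0],[0,0,0],[0,0,0]], delta_rot=[[0,0,0],[0,0,0],[0,0,0],[0,0,0],[0,0,0]], claw=[0.6,0.6,0.6,0.6,0.6])

```text
time: 29.42
tcp_pos: [0.5756, -0.0534, 0.0327]
orientation: [2.154, 2.284, 0.001]
wrist_force: [1.0, -6.1, 4.6]
opening: 0.0623
gripper_force: 70.1
```

```bash
python3 - <<'E'
from h import *
st();print(r.get_obs()['opening'])
E
```

```text
th 3.3 tq [-0.98  0.01  0.21] F [ 1.  -6.1  4.6] tcp [ 0.5756 -0.0534  0.0327] loc [0.0002 0.0257]
0.06225529079316257
```

Emit:
jog_arm(xyz=[[-0.001,0,0],[0,0,0],[0,0,0],[0,0,0],[0,0,0],[0,0,-0.03],[0,0,-0.045],[0,0,-0.045],[-0.03,-0.01,0],[-0.03,-0.01,0],[0,0,0]], delta_rot=[[0,0,0],[0,0,0],[0,0,0],[0,0,0],[0,0,0],[0,0,0],[0,0,0],[0,0,0],[0,0,0.045],[0,0,0.045],[0,0,0]], claw=[0.6,1,1,1,1,1,1,1,1,1,1])

```text
time: 30.8
tcp_pos: [0.5568, -0.116, 0.1524]
orientation: [2.259, 2.182, 0.001]
wrist_force: [-0.7, 0.6, 0.3]
opening: 0.0851
gripper_force: 0.0
```

```bash
python3 - <<'E'
from h import *
st()
look((.428,-.239))
plan(.428,-.239,.02,-1.7)
s=snap('side','s6')
for d in viewer.tip_of('side','block_1'):print(d)
E
```

```text
th -2.0 tq [ 0.   -0.01  0.01] F [-0.7  0.6  0.3] tcp [ 0.5568 -0.116   0.1524] loc [-0.0221 -0.0358]
top [(426, -236, 155, 148, -1.0)]
side [(428, -240, 63, 65, -1.9)]
turn [ 0.0011 -0.0001 -0.0026] shift [-0.1284 -0.1255  0.1323] theta -1.7
{'centre': [0.5871, 0.2038, 0.0033], 'confidence': 0.98}
{'centre': [0.5715, 0.0097, 0.0344], 'confidence': 0.7}
{'centre': [0.4282, -0.2441, -0.0003], 'confidence': 0.68}
{'centre': [0.5752, -0.056, 0.0325], 'confidence': 0.49}
{'centre': [0.6211, -0.2074, 0.1026], 'confidence': 0.41}
```

View pics/s6.png

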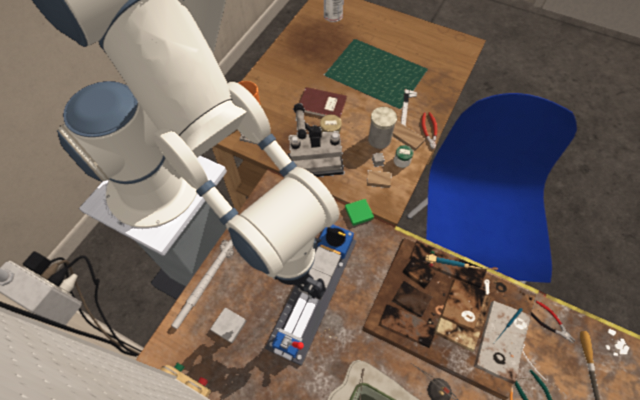

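Emit:
jog_arm(xyz=[[-0.0428,-0.042,0],[-0.0428,-0.042,0],[-0.0428,-0.0415,0],[0,0,0.05],[0,0,0.05],[0,0,0.032],[0,0,0]], delta_rot=[[0.001,0,0],[0,0,0],[0,0,0],[0,0,0],[0,0,0],[0,0,0],[0,0,0]], claw=[1,1,1,1,1,1,1])

```text
time: 31.88
tcp_pos: [0.4271, -0.2376, 0.0187]
orientation: [-2.253, -2.184, 0.001]
wrist_force: [0.6, 0.2, 0.9]
opening: 0.085
gripper_force: 0.0
```

```bash
python3 - <<'E'
from h import *
st()
look((.428,-.239))
plan(.428,-.2395,-.001,-1.8)
E
```

```text
th -1.8 tq [-0.01  0.02 -0.  ] F [0.6 0.2 0.9] tcp [ 0.4271 -0.2376  0.0187] loc [-0.1586 -0.1497]
top [(431, -236, 155, 158, 0.0)]
side [(428, -261, 66, 27, 4.9)]
turn [0.0003 0.0002 0.0003] shift [-0.0009 -0.0002  0.022 ] theta -1.8
```

Emit:
jog_arm(xyz=[[-0.001,0,0.01],[0,0,0.0095],[0,0,0],[0,0,0],[0,0,0],[0,0,0],[0,0,0],[0,0,0]], delta_rot=[[0,0,0],[0,0,0],[0,0,0],[0,0,0],[0,0,0],[0,0,0],[0,0,0],[0,0,0]], claw=[1,1,1,0.6,0.6,0.6,0.6,0.6])

```text
time: 32.98
tcp_pos: [0.4279, -0.24, 0.0014]
orientation: [2.256, 2.185, 0.0]
wrist_force: [-1.4, 1.1, 10.5]
opening: 0.0623
gripper_force: 63.6
```

```bash
python3 - <<'E'
from h import *
st();print(r.get_obs()['opening']);plan(*loc(0,-.0455),.09,3.3)
E
```

```text
th -1.8 tq [ 0.14  0.42 -0.06] F [-1.4  1.1 10.5] tcp [ 0.4279 -0.24    0.0014] loc [-0.1579 -0.1521]
0.06226974068626123
turn [ 0.0008  0.0007 -0.0896] shift [ 0.1066  0.1579 -0.0886] theta 3.3
```

Emit:
jog_arm(xyz=[[0,0,-0.01],[0,0,-0.04],[0,0,-0.04],[0.0355,0,0],[0.0355,0.034,0],[0.0355,0.042,0],[0,0.042,0],[0,0.04,0],[0,0,0],[0,0,0]], delta_rot=[[0,0,-0.09],[0,0,0],[0,0,0],[0,0,0],[0,0,0],[0,0,0],[0,0,0],[0,0,0],[0,0,0],[0,0,0]], claw=[0.6,0.6,0.6,0.6,0.6,0.6,0.6,0.6,0.6,0.6])

```text
time: 34.22
tcp_pos: [0.5784, -0.1241, 0.0904]
orientation: [-2.155, -2.284, 0.001]
wrist_force: [-0.4, -0.0, -4.0]
opening: 0.0623
gripper_force: 68.8
```

```bash
python3 - <<'E'
from h import *
st();print(r.get_obs()['opening']);plan(*loc(0,-.0455),.039,3.3)
E
```

```text
th 3.3 tq [0.04 0.02 0.03] F [-0.4 -0.  -4. ] tcp [ 0.5784 -0.1241  0.0904] loc [-0.001  -0.0451]
0.06225704064229689
turn [-0.0012 -0.0003  0.0006] shift [-0.0004  0.001   0.0514] theta 3.3
```

Emit:
jog_arm(xyz=[[0,0.001,0.03],[0,0,0.0215],[0,0,0],[0,0,0.002],[0,0,0.001],[0,0,0],[0,0,0]], delta_rot=[[-0.001,0,0],[0,0,0],[0,0,0],[0,0,0],[0,0,0],[0,0,0],[0,0,0]], claw=[0.6,0.6,0.6,0.6,0.6,0.6,0.6])

```text
time: 35.1
tcp_pos: [0.5805, -0.1243, 0.0366]
orientation: [2.155, 2.284, 0.001]
wrist_force: [0.2, 0.2, -4.1]
opening: 0.0622
gripper_force: 68.7
```

```bash
python3 - <<'E'
from h import *
st();print(r.get_obs()['opening'])
E
```

```text
th 3.3 tq [-0.01 -0.01  0.04] F [ 0.2  0.2 -4.1] tcp [ 0.5805 -0.1243  0.0366] loc [ 0.0011 -0.0454]
0.06218700531666968
```

Emit:
jog_arm(xyz=[[0,-0.001,0.0013],[0,0,0],[0.0015,0,0],[0.0015,0,0],[0.0015,0,0],[0,0,0],[0,0,0]], delta_rot=[[0,0,0],[0,0,0],[0,0,0],[0,0,0],[0,0,0],[0,0,0],[0,0,0]], claw=[0.6,0.6,0.6,0.6,0.6,0.6,0.6])

```text
time: 35.98
tcp_pos: [0.5798, -0.1204, 0.0356]
orientation: [2.154, 2.283, 0.002]
wrist_force: [0.5, -4.5, 5.5]
opening: 0.0622
gripper_force: 69.8
```

```bash
python3 - <<'E'
from h import *
st();print(r.get_obs()['opening'])
E
```

```text
th 3.3 tq [-0.66  0.09  0.05] F [ 0.5 -4.5  5.5] tcp [ 0.5798 -0.1204  0.0356] loc [ 0.0006 -0.0415]
0.06221331685897735
```

Emit:
jog_arm(xyz=[[-0.0007,0,0],[0,0,0],[0,0,0],[0,0,0],[0,0,0],[0,0,-0.03],[0,0,-0.045],[0,0,-0.045],[0,0,0],[0,0,0]], delta_rot=[[0,0,0],[0,0,0],[0,0,0],[0,0,0],[0,0,0],[0,0,0],[0,0,0],[0,0,0],[0,0,0],[0,0,0]], claw=[0.6,1,1,1,1,1,0.5,0,0,0])

```text
time: 37.22
tcp_pos: [0.5787, -0.1204, 0.1546]
orientation: [2.156, 2.285, 0.001]
wrist_force: [-0.1, 0.8, -0.2]
opening: 0.0123
gripper_force: 0.0
```

```bash
python3 - <<'E'
from h import *
st();plan(*loc(0,-.19),.155,3.3)
for c in('top','side'):
    s=snap(c,'r_'+c)
    for l in('block_1','rail_stop','lever_tip','clamp_pad'):
        for d in viewer.tip_of(c,l)[:5]:print(c,l,inloc(d['centre']).round(4),round(d['centre'][2],3),d['confidence'])
    u,v=map(int,proj(s,(*loc(0,-.02),.05)));cv2.imwrite(f'pics/rc_{c}.png',cv2.resize(s['frame'][v-60:v+60,u-80:u+80],None,fx=5,fy=5,interpolation=cv2.INTER_CUBIC)[:,:,::-1])
E
```

```text
th 3.3 tq [0.04 0.04 0.01] F [-0.1  0.8 -0.2] tcp [ 0.5787 -0.1204  0.1546] loc [-0.0005 -0.0414]
turn [0.0008 0.     0.0005] shift [-0.1486  0.0005 -0.0004] theta 3.3
top block_1 [0.0258 0.2819] 0.001 0.82
top block_1 [-0.0012  0.0868] 0.034 0.65
top block_1 [ 0.0037 -0.0407] 0.034 0.63
top block_1 [0.0045 0.0259] 0.032 0.59
top rail_stop [ 0.0017 -0.1136] 0.032 0.56
top clamp_pad [-0.0005  0.1207] 0.036 0.52
side block_1 [-0.0009 -0.0446] 0.035 0.73
side block_1 [0.0021 0.0903] 0.036 0.63
side block_1 [0.0255 0.2809] 0.002 0.63
side block_1 [0.0013 0.0234] 0.035 0.54
side rail_stop [ 0.001  -0.1174] 0.033 0.95
side lever_tip [ 0.0378 -0.1344] 0.101 0.54
side lever_tip [-0.0003 -0.1163] 0.033 0.19
side clamp_pad [0.0013 0.118 ] 0.033 0.55
side clamp_pad [ 0.0039 -0.1185] 0.032 0.29
```

View pics/rc_side.png

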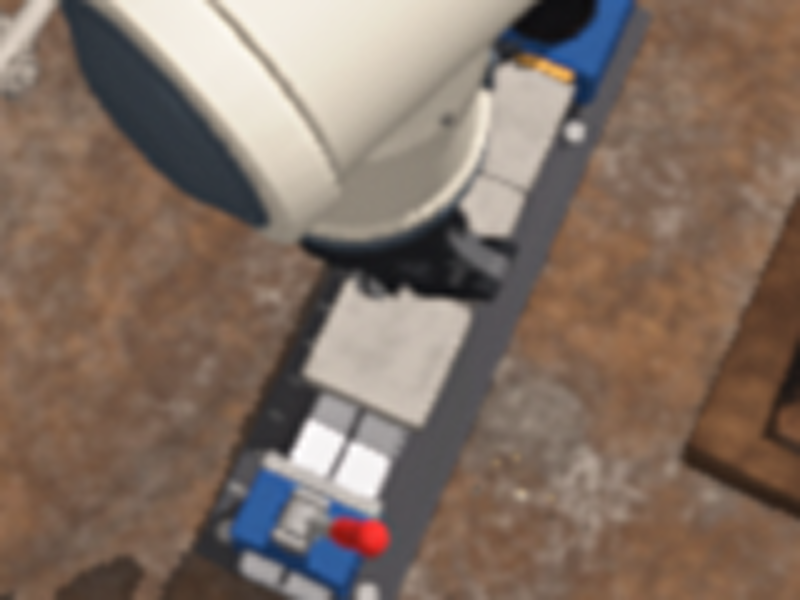

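Emit:
jog_arm(xyz=[[-0.05,0,0],[-0.05,0,0],[-0.05,0,0],[0,0,0],[0,0,0.05],[0,0,0.053],[0,0,0],[0.01,0,0],[0.01,0,0],[0.01,0,0],[0.01,0,0],[0.01,0,0],[0,0,0]], delta_rot=[[0,0,0],[0,0,0],[0,0,0],[0,0,0],[0,0,0],[0,0,0],[0,0,0],[0,0,0],[0,0,0],[0,0,0],[0,0,0],[0,0,0],[0,0,0]], claw=[0,0,0,0,0,0,0,0,0,0,0,0,0])

```text
time: 39.35
tcp_pos: [0.5845, -0.2192, 0.0519]
orientation: [-2.155, -2.285, -0.001]
wrist_force: [-0.7, -0.0, 0.5]
opening: 0.0
gripper_force: 0.0
```

```bash
python3 - <<'E'
from h import *
st()
s=snap('side')
for d in viewer.tip_of('side','rail_stop')[:2]:print(inloc(d['centre']).round(4),round(d['centre'][2],3),d['confidence'])
E
```

```text
th 3.4 tq [ 0.01 -0.01  0.03] F [-0.7 -0.   0.5] tcp [ 0.5845 -0.2192  0.0519] loc [-0.0004 -0.1404]
[-0.0006 -0.0879] 0.033 0.66
```

Emit:
jog_arm(xyz=[[0.006,0,0],[0.005,0,0],[0.001,0,0],[0,0,0]], delta_rot=[[0,0,0],[0,0,0],[0,0,0],[0,0,0]], claw=[0,0,0,0])

```text
time: 39.95
tcp_pos: [0.5841, -0.2082, 0.0519]
orientation: [2.156, 2.285, 0.001]
wrist_force: [-0.7, -2.2, 0.2]
opening: -0.0004
gripper_force: 0.5
```

Emit:
jog_arm(xyz=[[0.001,0,0],[0.001,0,0],[0,0,0]], delta_rot=[[0,0,0],[0,0,0],[0,0,0]], claw=[0,0,0])

```text
time: 40.33
tcp_pos: [0.584, -0.2065, 0.052]
orientation: [2.156, 2.284, 0.001]
wrist_force: [-0.3, -4.6, -2.2]
opening: -0.0001
gripper_force: 2.2
```

Emit:
jog_arm(xyz=[[0.001,0,0],[0.001,0,0],[0,0,0]], delta_rot=[[0,0,0],[0,0,0],[0,0,0]], claw=[0,0,0])

```text
time: 40.7
tcp_pos: [0.584, -0.2051, 0.052]
orientation: [2.155, 2.284, 0.0]
wrist_force: [-2.0, -10.0, -3.3]
opening: 0.0
gripper_force: 4.7
```

Emit:
jog_arm(xyz=[[-0.006,0,0],[0,0,-0.05],[0,0,-0.055],[0,0.043,0],[0,0.043,0],[0.036,0,0],[0,0,0.04],[0,0,0.034],[0,0,0]], delta_rot=[[0,0,0],[0,0,0],[0,0,0],[0,0,0],[0,0,0],[0,0,0],[0,0,0],[0,0,0],[0,0,0]], claw=[0,0,0,0,0,0,0,0,0])

```text
time: 41.82
tcp_pos: [0.6665, -0.1687, 0.0808]
orientation: [-2.153, -2.282, 0.001]
wrist_force: [0.5, -0.4, 1.4]
opening: 0.0002
gripper_force: 0.0
```

```bash
python3 - <<'E'
from h import *
st()
for c in('top','side'):
  s=snap(c)
  for l in('rail_stop','lever_tip'):
    for d in viewer.tip_of(c,l)[:2]:print(l,inloc(d['centre']).round(4),round(d['centre'][2],3),d['confidence'])
E
```

```text
th 3.3 tq [-0.03  0.    0.06] F [ 0.5 -0.4  1.4] tcp [ 0.6665 -0.1687  0.0808] loc [ 0.0844 -0.0947]
rail_stop [-0.0009  0.0006] -0.001 0.66
rail_stop [-0.1734  0.531 ] -0.002 0.48
rail_stop [ 0.0001 -0.0742] 0.03 0.51
lever_tip [-0.0152  0.5578] 0.001 0.57
lever_tip [-0.1786  0.5349] -0.001 0.43
```

Emit:
jog_arm(xyz=[[0,-0.012,-0.004],[0,-0.014,0],[0,-0.014,0],[0,-0.014,0],[0,-0.014,0],[0,-0.014,0],[0,0,0],[0,-0.003,0],[0,-0.003,0],[0,0,0]], delta_rot=[[0,0,0],[0,0,0],[0,0,0],[0,0,0],[0,0,0],[0,0,0],[0,0,0],[0,0,0],[0,0,0],[0,0,0]], claw=[0,0,0,0,0,0,0,0,0,0])

```text
time: 43.38
tcp_pos: [0.5804, -0.1745, 0.0868]
orientation: [2.155, 2.284, 0.001]
wrist_force: [3.3, 0.4, -0.2]
opening: -0.0001
gripper_force: 1.4
```

```bash
python3 - <<'E'
from h import *
st()
E
```

```text
th 3.3 tq [-0.   -0.56 -0.03] F [ 3.3  0.4 -0.2] tcp [ 0.5804 -0.1745  0.0868] loc [-0.0019 -0.0956]
```

Emit:
jog_arm(xyz=[[0,-0.003,0],[0,-0.002,0],[0,0,0]], delta_rot=[[0,0,0],[0,0,0],[0,0,0]], claw=[0,0,0])

```text
time: 43.75
tcp_pos: [0.5754, -0.1748, 0.087]
orientation: [2.155, 2.284, 0.001]
wrist_force: [5.0, -0.1, 0.6]
opening: -0.0004
gripper_force: 1.7
```

Emit:
jog_arm(xyz=[[0,-0.002,0],[0,-0.001,0],[0,0,0]], delta_rot=[[0,0,0],[0,0,0],[0,0,0]], claw=[0,0,0])

```text
time: 44.12
tcp_pos: [0.5726, -0.175, 0.087]
orientation: [2.155, 2.284, 0.002]
wrist_force: [5.0, -0.3, 0.5]
opening: -0.0001
gripper_force: 1.9
```

Emit:
jog_arm(xyz=[[0,-0.002,0],[0,-0.002,0],[0,0,0]], delta_rot=[[0,0,0],[0,0,0],[0,0,0]], claw=[0,0,0])

```text
time: 44.5
tcp_pos: [0.5689, -0.1753, 0.0872]
orientation: [2.155, 2.283, 0.002]
wrist_force: [6.0, -0.0, 0.1]
opening: 0.0001
gripper_force: 2.7
```

Emit:
jog_arm(xyz=[[0,-0.002,0],[0,-0.001,0],[0,0,0]], delta_rot=[[0,0,0],[0,0,0],[0,0,0]], claw=[0,0,0])

```text
time: 44.88
tcp_pos: [0.5676, -0.1758, 0.0878]
orientation: [2.153, 2.281, 0.005]
wrist_force: [13.7, 1.4, 3.2]
opening: -0.0002
gripper_force: 5.8
```

Emit:
jog_arm(xyz=[[0,0.01,0],[0,0,-0.04],[0,0,-0.045],[0.05,-0.005,0],[0.05,0,0],[0.05,0,0],[0.05,0,0],[0,0,0],[0,0,0],[0,0,0],[0,0,0],[0,0,0],[0,0,0],[0,0,0],[0,0,0],[0,0,0],[0,0,0],[0,0,0]], delta_rot=[[0,0,0],[0,0,0],[0,0,0],[0,0,0],[0,0,0],[0,0,0],[0,0,0],[0,0,-0.157],[0,0,-0.157],[0,0,-0.157],[0,0,-0.157],[0,0,-0.157],[0,0,-0.157],[0,0,-0.157],[0,0,-0.157],[0,0,-0.157],[0,0,-0.157],[0,0,0]], claw=[0,0,0,0,0,0,0.5,0.5,0.5,0.5,0.5,0.5,0.5,0.5,0.5,0.5,0.5,0.5], grip_force=80)

```text
time: 47.12
tcp_pos: [0.5581, 0.0246, 0.1716]
orientation: [0.089, -3.14, 0.0]
wrist_force: [-0.6, 0.1, 0.1]
opening: 0.0427
gripper_force: 0.0
```

```bash
python3 - <<'E'
from h import *
st();plan(.5685,.0807,.0705,93.3)
for c in('top','side'):
  s=snap(c,'q_'+c)
  for l in('rail_stop','lever_tip','block_1'):
    for d in viewer.tip_of(c,l)[:4]:print(c,l,inloc(d['centre']).round(4),round(d['centre'][2],3),d['confidence'])
  u,v=map(int,proj(s,(*loc(0,-.02),.05)));cv2.imwrite(f'pics/qc_{c}.png',cv2.resize(s['frame'][v-60:v+60,u-80:u+80],None,fx=5,fy=5,interpolation=cv2.INTER_CUBIC)[:,:,::-1])
E
```

```text
th 93.2 tq [0.02 0.03 0.04] F [-0.6  0.1  0.1] tcp [0.5581 0.0246 0.1716] loc [-0.0127  0.1045]
turn [-0.0001 -0.0004 -0.0011] shift [-0.0136  0.0554  0.1011] theta 93.3
top rail_stop [ 0.0025 -0.0735] 0.033 0.52
top lever_tip [-0.0345 -0.097 ] 0.1 0.45
top block_1 [0.0273 0.28  ] 0.005 0.8
top block_1 [-0.0037  0.0895] 0.035 0.57
top block_1 [0.0045 0.0288] 0.028 0.57
top block_1 [-0.0003 -0.0384] 0.033 0.42
side rail_stop [ 0.0005 -0.0789] 0.034 0.88
side lever_tip [-0.038  -0.0965] 0.101 0.72
side lever_tip [ 0.0001 -0.0771] 0.034 0.32
side block_1 [0.0039 0.091 ] 0.032 0.92
side block_1 [0.0241 0.279 ] 0.002 0.89
side block_1 [0.0006 0.0214] 0.035 0.66
side block_1 [-0.0003 -0.0432] 0.034 0.6
```

View pics/qc_side.png

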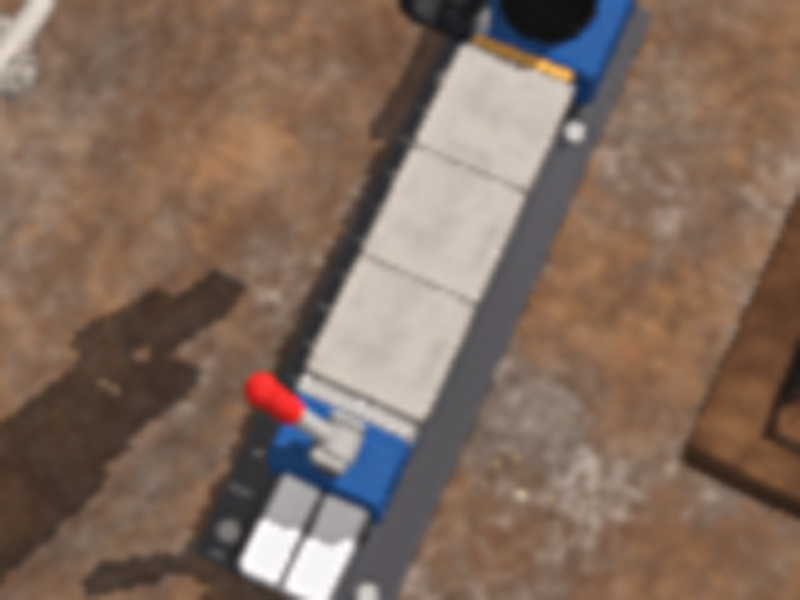

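Emit:
jog_arm(xyz=[[-0.0136,0.028,0],[0,0.0274,0],[0,0,0.04],[0,0,0.04],[0,0,0.0205],[0,0,0],[0,0,0],[0,0,0],[0,0,0],[0,0,0],[0,0,0]], delta_rot=[[0,0,0],[0,0,0],[0,0,0],[0,0,0],[0,0,0],[0,0,0],[0,0,0],[0,0,0],[0,0,0],[0,0,0],[0,0,0]], claw=[0.5,0.5,0.5,0.5,0.5,0.5,0.1,0.1,0.1,0.1,0.1])

```text
time: 48.9
tcp_pos: [0.5698, 0.0807, 0.0728]
orientation: [-0.09, 3.137, -0.0]
wrist_force: [-1.0, 0.4, 5.3]
opening: 0.012
gripper_force: 79.0
```

```bash
python3 - <<'E'
from h import *
st()
E
```

```text
th 93.3 tq [0.03 0.16 0.06] F [-1.   0.4  5.3] tcp [0.5698 0.0807 0.0728] loc [0.0022 0.1598]
```

Emit:
jog_arm(xyz=[[0,0,0],[0,0,0],[0,0,0],[0,0,0],[0,0,0],[0,0,0],[0,0,0],[0,0,0],[0,0,0],[0,0,0],[0,0,0],[0,0,0]], delta_rot=[[0,0,0.13],[0,0,0.13],[0,0,0.13],[0,0,0.13],[0,0,0.13],[0,0,0.13],[0,0,0.13],[0,0,0.13],[0,0,0.13],[0,0,0.11],[0,0,0],[0,0,0]], claw=[0.1,0.1,0.1,0.1,0.1,0.1,0.1,0.1,0.1,0.1,0.1,0.1])

```text
time: 50.4
tcp_pos: [0.5686, 0.079, 0.0728]
orientation: [1.802, 2.571, -0.002]
wrist_force: [-6.9, -16.1, 11.9]
opening: 0.012
gripper_force: 80.1
```

```bash
python3 - <<'E'
from h import *
st()
E
```

```text
th 19.9 tq [-2.99  1.34 -0.08] F [ -6.9 -16.1  11.9] tcp [0.5686 0.079  0.0728] loc [0.0009 0.1583]
```

Emit:
jog_arm(xyz=[[0,0,0],[0,0,0],[0,0,0],[0,0,0]], delta_rot=[[0,0,0.04],[0,0,0.04],[0,0,0],[0,0,0]], claw=[0.1,0.1,0.1,0.1])

```text
time: 50.9
tcp_pos: [0.5685, 0.0791, 0.0728]
orientation: [1.901, 2.498, -0.002]
wrist_force: [-7.2, -16.5, 13.4]
opening: 0.0117
gripper_force: 83.6
```

```bash
python3 - <<'E'
from h import *
st()
E
```

```text
th 15.4 tq [-2.78  1.37  1.35] F [ -7.2 -16.5  13.4] tcp [0.5685 0.0791 0.0728] loc [0.0008 0.1583]
```

Emit:
jog_arm(xyz=[[0,0,0],[0,0,0],[0,0,0],[0,0,0],[0,0,-0.02],[0,0,-0.05],[0,0,-0.05],[0,-0.05,0],[0,-0.05,0],[0,-0.05,0],[0,0,0]], delta_rot=[[0,0,-0.03],[0,0,0],[0,0,0],[0,0,0],[0,0,0],[0,0,0],[0,0,0],[0,0,0],[0,0,0],[0,0,0],[0,0,0]], claw=[0.1,0.5,0.5,0.5,0.5,0.5,0.5,0.5,0.5,0.5,0.5])

```text
time: 52.28
tcp_pos: [0.4222, 0.0362, 0.1914]
orientation: [-1.868, -2.525, 0.001]
wrist_force: [0.7, 0.8, -0.8]
opening: 0.0429
gripper_force: 0.0
```

```bash
python3 - <<'E'
from h import *
st()
im=[]
for c in('top','side'):
  s=snap(c)
  for l in('rail_stop','lever_tip','block_1','clamp_pad','knob_grip'):
    for d in viewer.tip_of(c,l)[:4]:print(c,l,inloc(d['centre']).round(4),round(d['centre'][2],3),d['confidence'])
  u,v=map(int,proj(s,(*loc(0,.04),.05)));im.append(cv2.resize(s['frame'][v-65:v+65,u-70:u+70],None,fx=4,fy=4,interpolation=cv2.INTER_CUBIC)[:,:,::-1])
cv2.imwrite('pics/end.png',cv2.resize(np.hstack(im),None,fx=.7,fy=.7))
E
```

```text
th 17.0 tq [-0.02  0.02 -0.04] F [ 0.7  0.8 -0.8] tcp [0.4222 0.0362 0.1914] loc [-0.1477  0.124 ]
top rail_stop [ 0.0023 -0.0727] 0.032 0.69
top lever_tip [-0.0368 -0.098 ] 0.1 0.6
top block_1 [0.0278 0.2802] 0.003 0.95
top block_1 [-0.0023  0.0882] 0.032 0.93
top block_1 [0.0037 0.0224] 0.033 0.8
top block_1 [ 0.0009 -0.0456] 0.034 0.65
top clamp_pad [ 0.004  -0.0451] 0.034 0.74
top clamp_pad [-0.0012  0.1142] 0.032 0.44
top knob_grip [0.0043 0.1586] 0.084 0.48
side rail_stop [ 0.0036 -0.078 ] 0.03 0.81
side lever_tip [-0.0383 -0.0952] 0.103 0.58
side block_1 [0.0002 0.0886] 0.034 0.67
side block_1 [0.0018 0.0159] 0.035 0.66
side block_1 [0.0265 0.2805] 0.006 0.63
side block_1 [-0.0016 -0.0423] 0.036 0.58
side clamp_pad [0.0028 0.1189] 0.034 0.4
side clamp_pad [-0.0043 -0.0455] 0.032 0.28
side knob_grip [0.0045 0.1566] 0.079 0.53
```

View pics/end.png

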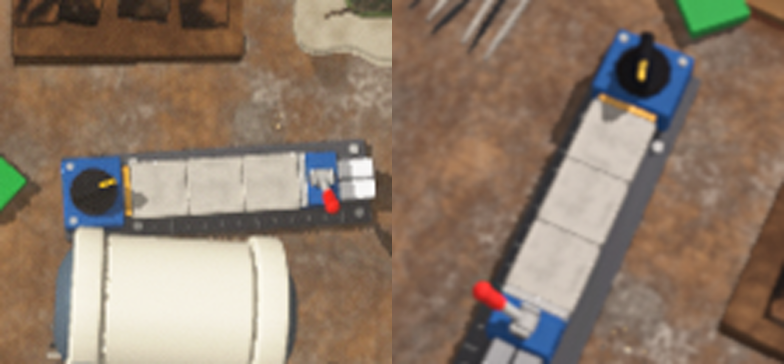

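```bash
python3 -c "
from bench import r
print(r.finish_job())"
```

```text
the job is handed in; nothing more can be done
None
```

I clamped all three blocks in one straight row against the brass pad, with the stop snug, the lever locked and the knob turned clockwise to its end stop. The pots, jars, tins and the green look-alike were left alone, and the job was handed in at about 52 s; no verdict came back.

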